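# Set out a return parcel and hold the returns chest open

### The job

Get the next return ready for filing: lay the long slim carton, label up, flat on the sloping aluminium rest with its length along the lip, setting it down rather than dropping it, and let go. Then lift the lid of the grey returns chest by its bar handle and hold it 45 degrees open so that a colleague can reach in; the lid falls shut by itself, so finish while still holding it there. Leave the other things on the table where they are.

Things in the scene. Friction and masses are not known exactly. Their poses are not given: they have to be found in the camera images.
- carton_center (a point): centre (half-way up) of the slim carton: the long slim brown cardboard box, 50 mm (its x) x 140 mm (its y) x 40 mm high (z), white label on top (+z), 150 to 310 g, loose, lying on the table in a row with two cartons of other shapes
- slim_carton: the same slim carton; origin at the centre of its underside, same axes
- deck: deck of the sloping rest: a bare aluminium plate 70 mm (x) x 180 mm (y) x 5 mm, tilted 20 degrees, fixed to a dark steel foot bolted to the table (foot 110 x 170 mm, 8 mm thick, with a web under the deck; deck centre 70 mm above the table). Origin at the centre of the plate's upper face, z square to the face, x up the slope (away from the robot), y along the lip. The low edge, nearer the robot, has a lip 6 mm thick that stands 8 mm above the face, its inner side at x = -35 mm
- chest: returns chest, fixed to the table: grey sheet-steel box 200 mm (x) x 220 mm (y) x 100 mm high, closed by the lid. Origin at the centre of its underside, front faces -x, lid hinge along its far (+x) upper edge. It and the sloping rest may change sides
- lid (a joint): opening angle of the chest's lid in rad: 0 shut (as at the start), 0.785 is 45 degrees open, stop at 1.6. Lid plate 200 x 224 x 6 mm. Its weight and a spring pull it shut from every angle; lifting it at the bar takes about 4 to 6 N, and it falls shut at once when let go
- lid_hinge (a point): middle of the lid's hinge line, at the chest's far upper edge 100 mm above the table; x, y, z axes turn with the lid (x away from the front edge, y along the hinge, z out of the lid's upper face)
- lid_bar (a point): middle of the lid's bow handle: a round steel bar 12 mm thick, 100 mm long, parallel to the hinge (along y), joined to the lid's front edge by a sloping 10 mm leg at each end. With the lid shut it lies 30 mm in front of the lid's front edge and 30 mm above the lid's upper face (in lid axes 230 mm from the hinge line towards the front, 36 mm up), free all round between the legs; can be pinched from above at shut and at 45 degrees, and turns between the fingers as the lid opens
- cube_carton: bystander, loose: near-cubic brown carton 75 x 75 x 65 mm; origin at the centre of its underside
- flat_carton: bystander, loose: flat brown carton 70 x 110 x 22 mm; origin at the centre of its underside
- stapler: bystander, loose: dark stapler lying on its base, 130 x 36 x 52 mm; origin at the centre of its underside
- tape_roll: bystander, loose: roll of packing tape lying flat, 90 mm across, 48 mm high; origin at the centre of its underside
- pen_pot: bystander, loose: black open pot, 68 mm across, 80 mm high; origin at the centre of its underside
- code_reader: bystander, loose: grey hand scanner lying flat, about 130 x 50 x 32 mm; origin on its underside
Things that resemble listed ones, but are neither listed nor needed, are in the scene too. What is shaped like the slim_carton but purple is not meant.

How it is judged:
By the outcome, as a careful person would: the job done as asked, in the order asked, and still so for the second after the job is handed in, while the arm keeps its last pose, push and grip.
It also fails if it takes over 61 s, if anything falls off the work surface, if the arm or the gripper's body presses on something with over 40 N, if the wrist force passes 120 N, or if a joint passes its speed limit or range.

### The arm

A 6-joint arm with a two-finger parallel gripper is mounted at the origin on the work surface. World frame = base frame: x ahead of the robot, y to its left, z up, the work surface at z = 0. Lengths are in m, angles in rad, forces in N, time in s.
With the tool pointing down it reaches from about 0.225 to 0.875 m from the base axis. Payload 3.4 kg.
Tool frame: the origin (TCP) lies at the very end of the fingers, on their centre line; the grasp point (between the pads) lies 19 mm behind it; z points along the fingers, y is the line along which they close (so a half turn about z gives the same grasp; the last joint's range is limited). The gripper opens to 85 mm and grips with 20 to 120 N. Pads are 22 mm wide; open, the fingers measure 114 mm over their backs; the gripper's body (76 mm by 85 mm) begins 54 mm behind the grasp point. The pads swing forward as they close: fully open they stand 13 mm farther back than shut.
Start: joints at [-1.278, 0.276, 1.505, -0, 1.361, -0.121], TCP at [0.231, -0.527, 0.231] pointing down, gripper open.
Joint ranges: [-2.89, 2.89], [-0.75, 2.08], [0.22, 2.7], [-1.18, 4.32], [0.11, 2.71], [-2.7, 2.7]. Speed limits (rad/s): [2.57, 2.57, 3.14, 3.14, 3.14, 3.14].

### API

Orientations are given as a unit quaternion [w, x, y, z].
In Python, from rig import get_state, optics, sign_off gives the robot as it stands.
- The arm moves only by the tool send_rows, never from a script. Its argument "increments" is a list of rows, each an object with "gripper": the gripper's target within -1 to 1 (shut at 1, half-way at 0, fully open at -1); "linear": the shift along the world's x, y, z in m, a list of three; "delta_rot": the turn, a rotation vector about the world's x, y, z in rad, a list of three. In form: [{"gripper": gripper, "linear": [dx, dy, dz], "delta_rot": [rx, ry, rz]}, ...]. A call has 1 to 8 rows; each row is the pose to reach, as a shift and turn from the pose commanded when the call began; what a row does not reach only later rows make up. A row lasts 1/10 s, in which the tool goes at most 50 mm and 8.59 degrees, less where a joint would pass 70% of its speed; a pose out of reach is approached as far as the arm can. A call with a gripper value outside its range is refused whole. The fingers move at their own pace and stop on an object; "newtons" is the grip in N (left out, the last holds). Time passes only in rows, so rows that repeat a pose let the fingers close. It gives the time, the measured TCP pose, the force, the opening and the grip force at its end, in the units of the state.
- get_state(): the state, without advancing time (a new reading comes with each control period).
- optics.get_image(name): name is "scene" or "side" or "wrist"; returns a dict with "pixels" (400x640x3 uint8, blue, green, red), "K" (3x3 intrinsics, pixels), "rvec" (rotation vector, rad) and "tvec" (3), from world to camera coordinates, as OpenCV has them; the wrist camera has in their place "T_tool_cam" (4x4, takes a point from camera to tool coordinates, whose origin is the TCP and whose axes are the flange's). Camera axes: x right, y down, z forward; pixel columns grow to the right and rows downward; lengths in m; the calibration is good to about 2 mm. A picture is of the moment at which its call begins: read the wrist's pose just before it. There is no depth.
- sign_off(): hands the job in; it is judged then, once.
The state is a dict: "clock": time; "qpos": joint angles; "qd": joint speeds; "effort": joint torques, N m; "position": TCP position; "ee_rot": TCP orientation; "contact_force": force on the tool from outside, world axes, zero at the start; "moment": the same for the moment, N m; "width": finger opening in m; "gripper_force": force on a finger pad.
Only numpy, scipy, OpenCV 4.12 (cv2) and the standard library are available. Lean on these libraries where they do the work, as an engineer would, in place of code of your own. Each camera call takes 0.05 s, during which the arm holds its last target. There are 200 camera calls.

## Working session

There is one attempt and no reset: what is moved stays moved. The work goes in short steps, Python scripts to look and compute and a tool call to move; the robot and the scene stay as the last step left them, time stands still between calls to the robot, and variables do not carry over. Pictures are saved under pics/ and viewed, at most 10 in all, crops included, and the job is handed in when it is done.

Besides the shell and the picture viewer there is one more tool, called after ">>>" in YAML: its name, and indented under it one key for each argument. send_rows: Moves the arm, as the interface text tells. Its arguments: {"type":"object","properties":{"increments":{"type":"array"},"newtons":{"type":"number"}},"required":["increments"]}

```bash
mkdir -p pics; cat > h.py <<'E'
import numpy as np, cv2
from rig import get_state, optics, sign_off
from scipy.spatial.transform import Rotation as R
def shot(n,f=None):
    s=get_state(); d=optics.get_image(n); im=np.array(d["pixels"])
    K=np.array(d["K"])
    if n=="wrist":
        q=s["ee_rot"]; T=np.eye(4); T[:3,:3]=R.from_quat([q[1],q[2],q[3],q[0]]).as_matrix(); T[:3,3]=s["position"]
        T=T@np.array(d["T_tool_cam"]); Rw=T[:3,:3]; o=T[:3,3]
    else:
        Rw=R.from_rotvec(np.ravel(d["rvec"])).as_matrix().T; o=-Rw@np.ravel(d["tvec"])
    if f: cv2.imwrite("pics/"+f,im)
    return im,K,Rw,o
def ray(c,u,v):
    im,K,Rw,o=c; return o,Rw@np.linalg.inv(K)@np.array([u,v,1.])
def onz(c,u,v,z):
    o,d=ray(c,u,v); return o+d*(z-o[2])/d[2]
def tri(c1,p1,c2,p2):
    A=0;b=0;L=[]
    for c,p in((c1,p1),(c2,p2)):
        o,d=ray(c,*p); d=d/np.linalg.norm(d); M=np.eye(3)-np.outer(d,d); A=A+M;b=b+M@o
    return np.linalg.solve(A,b)
def proj(c,P):
    im,K,Rw,o=c; q=K@(Rw.T@(np.array(P)-o)); return q[:2]/q[2]
E
python3 - <<'E'
from h import *
import pickle
C={}
for n in("scene","side"):
    C[n]=shot(n,n+".png"); print(n,C[n][3],C[n][2][:,2])
pickle.dump(C,open("c.pkl","wb"))
s=get_state(); print(s)
E
```

```text
scene [1.28258811 0.01019801 0.70748194] [-0.81044233 -0.01845487 -0.58552766]
side [-0.11795258  0.68240497  0.74350508] [ 0.51610101 -0.64631983 -0.5620591 ]
{'clock': 0.1, 'qpos': array([-1.27795987e+00,  2.76547844e-01,  1.50599345e+00, -3.29700462e-05,
        1.36069977e+00, -1.21031329e-01]), 'qd': array([ 0.00156974, -0.00098915, -0.00174402, -0.00024761,  0.00091916,
       -0.00015842]), 'effort': array([ 1.15826770e-03, -4.17699623e+01, -2.46405548e+01, -4.46371132e-04,
        5.88315437e-03, -1.33370827e-05]), 'position': array([ 0.23107127, -0.52602124,  0.23052225]), 'ee_rot': array([-8.19782299e-04,  9.78664435e-01,  2.05463486e-01, -8.67744846e-05]), 'contact_force': array([ 0.39526015,  0.03348549, -0.30105907]), 'moment': array([ 0.00195909, -0.01911082, -0.01812868]), 'gripper_force': 0.0, 'width': 0.08561637280074723}
```

View pics/scene.png

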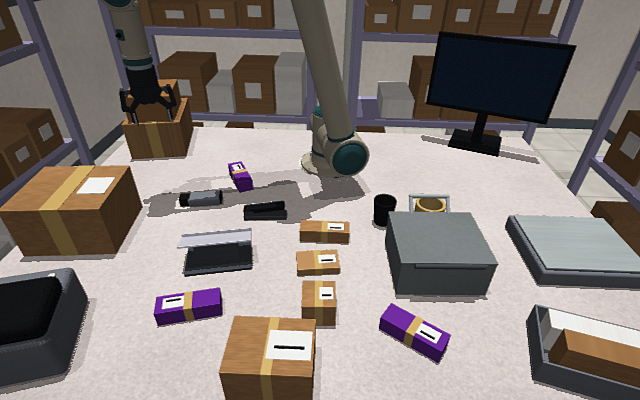

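View pics/side.png

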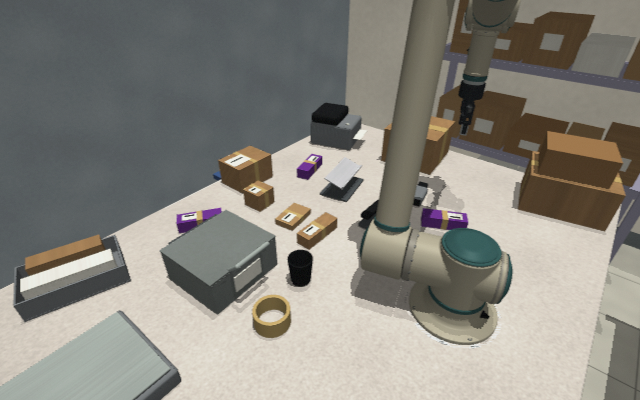

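The scene view shows the slim carton at about (325,231) with the flat and cube cartons beyond it. The rest is at (217,250) and the chest at (440,250); its bar faces the robot, at side (247,272).

```bash
python3 - <<'E'
from h import *
import pickle
C=pickle.load(open("c.pkl","rb"))
np.set_printoptions(precision=3,suppress=True)
s=C["scene"];d=C["side"]
for u,v,z in((301,222,.04),(349,222,.04),(325,231,.04),(215,238,.07),(440,240,.1),(388,213,.106),(474,213,.106),(492,262,.106),(390,265,.106)): print("scene",u,v,onz(s,u,v,z))
for u,v,z in((317,227,.04),(345,170,.07),(247,272,.136)): print("side",u,v,onz(d,u,v,z))
a=cv2.resize(s[0][190:290,150:400],None,fx=3,fy=3,interpolation=cv2.INTER_CUBIC)
b=cv2.resize(d[0][150:310,150:400],None,fx=3,fy=3,interpolation=cv2.INTER_CUBIC)[:290]
b2=cv2.resize(d[0][150:310,150:400],None,fx=3,fy=3,interpolation=cv2.INTER_CUBIC)
cv2.imwrite("pics/b.png",b2)
E
```

```text
scene 301 222 [ 0.428 -0.069  0.04 ]
scene 349 222 [0.42  0.069 0.04 ]
scene 325 231 [0.465 0.001 0.04 ]
scene 215 238 [ 0.547 -0.281  0.07 ]
scene 440 240 [0.556 0.288 0.1  ]
scene 388 213 [0.459 0.168 0.106]
scene 474 213 [0.444 0.402 0.106]
scene 492 262 [0.635 0.389 0.106]
scene 390 265 [0.658 0.152 0.106]
side 317 227 [0.436 0.008 0.04 ]
side 345 170 [ 0.545 -0.291  0.07 ]
side 247 272 [0.38  0.327 0.136]
```

View pics/b.png

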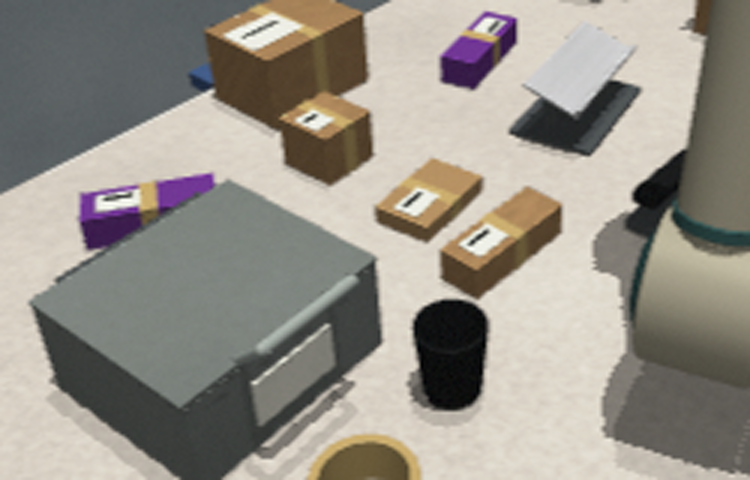

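The zoom shows the rest at about (582,70) with its plate facing the robot. The carton is at (500,240), with the pen pot at (450,350) between it and the chest bar (305,315). I'll move above the rest for a wrist look.

>>> send_rows:
  increments:
    - {"gripper": -1,"linear": [0.03,0.03,0.03],"delta_rot": [0,0,0.145]}
    - {"gripper": -1,"linear": [0.065,0.06,0.06],"delta_rot": [0,0,0.29]}
    - {"gripper": -1,"linear": [0.1,0.09,0.09],"delta_rot": [0,0,0.44]}
    - {"gripper": -1,"linear": [0.135,0.12,0.12],"delta_rot": [0,0,0.58]}
    - {"gripper": -1,"linear": [0.165,0.15,0.14],"delta_rot": [0,0,0.73]}
    - {"gripper": -1,"linear": [0.2,0.18,0.14],"delta_rot": [0,0,0.87]}
    - {"gripper": -1,"linear": [0.23,0.21,0.14],"delta_rot": [0,0,1.02]}
    - {"gripper": -1,"linear": [0.26,0.24,0.14],"delta_rot": [0,0,1.157]}

```text
clock: 0.9
position: [0.4927, -0.2846, 0.3714]
ee_rot: [0.0, 0.705, 0.709, 0.0]
contact_force: [0.8, -2.1, -0.8]
width: 0.0853
gripper_force: 0.0
```

>>> send_rows:
  increments:
    - {"gripper": -1,"linear": [0,0,0],"delta_rot": [0,0,0]}
    - {"gripper": -1,"linear": [0,0,0],"delta_rot": [0,0,0]}
    - {"gripper": -1,"linear": [0,0,0],"delta_rot": [0,0,0]}

```text
clock: 1.2
position: [0.4905, -0.2871, 0.371]
ee_rot: [-0.0, 0.708, 0.707, -0.0]
contact_force: [-0.2, -0.4, -0.2]
width: 0.0857
gripper_force: 0.0
```

```bash
python3 - <<'E'
from h import *
import pickle
np.set_printoptions(precision=3,suppress=True)
c=shot("wrist","w1.png"); pickle.dump(c,open("w1.pkl","wb")); print(c[3],c[2])
for u,v in((0,0),(640,0),(0,400),(640,400)): print(onz(c,u,v,.05))
E
```

```text
[ 0.49  -0.217  0.515] [[ 1.    -0.    -0.002]
 [-0.001 -0.959 -0.283]
 [-0.001  0.283 -0.959]]
[ 0.042 -0.058  0.05 ]
[ 0.936 -0.059  0.05 ]
[-0.19 -0.79  0.05]
[ 1.165 -0.789  0.05 ]
```

View pics/w1.png

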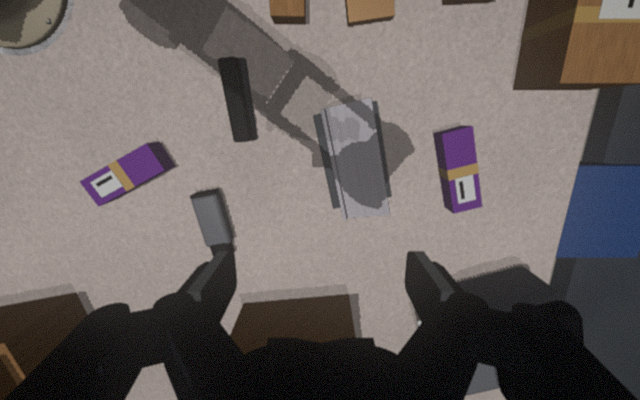

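The wrist view shows the rest at about (357,160), with its lip on the left and corners near (325,108), (377,100), (390,215), (345,218). It is rotated a few degrees. I'll zoom in for the corners.

```bash
python3 - <<'E'
import cv2
im=cv2.imread("pics/w1.png"); cv2.imwrite("pics/w1z.png",cv2.resize(im[90:230,300:410],None,fx=4,fy=4,interpolation=cv2.INTER_CUBIC))
E
```

```text
(no output)
```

View pics/w1z.png

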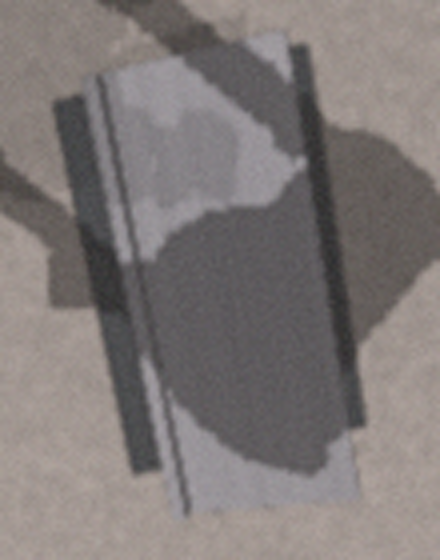

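```bash
python3 - <<'E'
from h import *
import pickle
np.set_printoptions(precision=4,suppress=True)
c=pickle.load(open("w1.pkl","rb"))
th=onz(c,372.5,98,.082);bh=onz(c,390,215.5,.082)
tl=onz(c,325,108.7,.062);bl=onz(c,346.7,218.5,.062)
ll=[onz(c,321.5,110,.0655),onz(c,342,217,.0655)]
print(th,bh,tl,bl,ll)
for a,b in((th,bh),(tl,bl)):
    v=(a-b)[:2]; print("len",np.linalg.norm(v),"yaw",np.arctan2(-v[0],v[1]))
m1=(th+bh)/2;m2=(tl+bl)/2; print("centre",(m1+m2)/2,"w",m1-m2)
E
```

```text
[ 0.5639 -0.1896  0.082 ] [ 0.6006 -0.3657  0.082 ] [ 0.4969 -0.2034  0.062 ] [ 0.5338 -0.3778  0.062 ] [array([ 0.4916, -0.2054,  0.0655]), array([ 0.5256, -0.3739,  0.0655])]
len 0.1798110436018359 yaw 0.20599892063197453
len 0.17825940296029458 yaw 0.20866987746555074
centre [ 0.5488 -0.2841  0.072 ] w [0.0669 0.013  0.02  ]
```

>>> send_rows:
  increments:
    - {"gripper": -1,"linear": [-0.01,0.04,0],"delta_rot": [0,0,0]}
    - {"gripper": -1,"linear": [-0.02,0.085,-0.01],"delta_rot": [0,0,0]}
    - {"gripper": -1,"linear": [-0.03,0.13,-0.03],"delta_rot": [0,0,0]}
    - {"gripper": -1,"linear": [-0.04,0.17,-0.05],"delta_rot": [0,0,0]}
    - {"gripper": -1,"linear": [-0.05,0.21,-0.07],"delta_rot": [0,0,0]}
    - {"gripper": -1,"linear": [-0.05,0.25,-0.09],"delta_rot": [0,0,0]}
    - {"gripper": -1,"linear": [-0.05,0.287,-0.11],"delta_rot": [0,0,0]}
    - {"gripper": -1,"linear": [-0.05,0.287,-0.12],"delta_rot": [0,0,0]}

```text
clock: 2.05
position: [0.4393, 0.0031, 0.25]
ee_rot: [-0.002, 0.706, 0.708, 0.0]
contact_force: [0.1, -0.9, -0.2]
width: 0.0853
gripper_force: 0.0
```

>>> send_rows:
  increments:
    - {"gripper": -1,"linear": [0,0,0],"delta_rot": [0,0,0]}
    - {"gripper": -1,"linear": [0,0,0],"delta_rot": [0,0,0]}
    - {"gripper": -1,"linear": [0,0,0],"delta_rot": [0,0,0]}

```text
clock: 2.35
position: [0.442, -0.0011, 0.2522]
ee_rot: [0.001, 0.708, 0.706, 0.0]
contact_force: [0.1, -0.4, 0.0]
width: 0.0854
gripper_force: 0.0
```

```bash
python3 - <<'E'
from h import *
import pickle
np.set_printoptions(precision=3,suppress=True)
c=shot("wrist","w2.png"); pickle.dump(c,open("w2.pkl","wb")); print(c[3])
E
```

```text
[0.442 0.069 0.396]
```

View pics/w2.png

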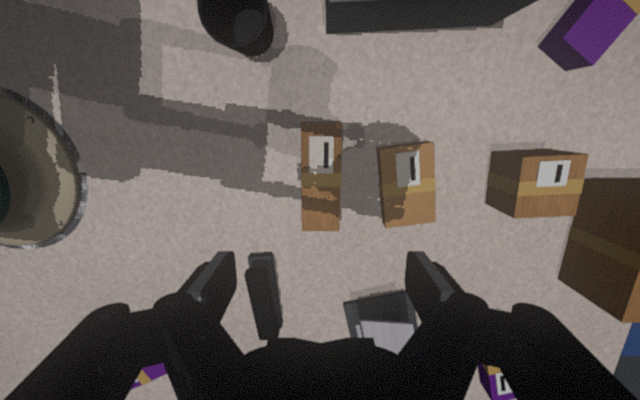

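The carton spans about (302–341, 122–230) in this view, with the flat carton at (405,185). There is enough gap (~35 px) for one finger.

```bash
python3 - <<'E'
from h import *
import pickle
np.set_printoptions(precision=4,suppress=True)
c=pickle.load(open("w2.pkl","rb")); im=c[0].astype(int)
def meas(x0,x1,y0,y1,z):
    m=np.zeros(im.shape[:2],np.uint8); s=im[y0:y1,x0:x1]; m[y0:y1,x0:x1]=((s[...,2]-s[...,0])>25)*255
    m=cv2.morphologyEx(m,cv2.MORPH_CLOSE,np.ones((25,9)))
    k=max(cv2.findContours(m,0,2)[0],key=cv2.contourArea)
    P=np.array([onz(c,*q[0],z)[:2]*1000 for q in k],np.float32)
    r=cv2.minAreaRect(P); print(r,cv2.boxPoints(r),cv2.boundingRect(k))
meas(285,358,105,245,.04)
meas(362,450,130,240,.022)
for p in((302,122),(341,122),(340,230),(302,230)):print(onz(c,*p,.04))
E
```

```text
((442.77716064453125, -5.2303924560546875), (140.14695739746094, 50.43132019042969), 88.97441101074219) [[416.3113 -74.8413]
 [466.7345 -75.744 ]
 [469.243   64.3805]
 [418.8198  65.2832]] (301, 122, 41, 110)
((559.000244140625, -18.7803955078125), (72.5693130493164, 111.88153076171875), 7.544270038604736) [[515.6851  31.9122]
 [530.3743 -79.0008]
 [602.3154 -69.473 ]
 [587.6262  41.44  ]] (379, 142, 57, 87)
[0.4204 0.0646 0.04  ]
[0.4669 0.0645 0.04  ]
[ 0.4681 -0.0738  0.04  ]
[ 0.4176 -0.0737  0.04  ]
```

>>> send_rows:
  increments:
    - {"gripper": -1,"linear": [0.002,-0.005,-0.04],"delta_rot": [0,0,-0.018]}
    - {"gripper": -1,"linear": [0.002,-0.005,-0.08],"delta_rot": [0,0,-0.018]}
    - {"gripper": -1,"linear": [0.002,-0.005,-0.12],"delta_rot": [0,0,-0.018]}
    - {"gripper": -1,"linear": [0.002,-0.005,-0.16],"delta_rot": [0,0,-0.018]}
    - {"gripper": -1,"linear": [0.002,-0.005,-0.195],"delta_rot": [0,0,-0.018]}
    - {"gripper": -1,"linear": [0.002,-0.005,-0.22],"delta_rot": [0,0,-0.018]}
    - {"gripper": -1,"linear": [0.002,-0.005,-0.238],"delta_rot": [0,0,-0.018]}
    - {"gripper": -1,"linear": [0.002,-0.005,-0.238],"delta_rot": [0,0,-0.018]}

```text
clock: 3.2
position: [0.4421, -0.0052, 0.0117]
ee_rot: [-0.002, 0.714, 0.7, -0.001]
contact_force: [-0.7, 0.3, -0.4]
width: 0.0857
gripper_force: 0.0
```

>>> send_rows:
  increments:
    - {"gripper": 0.5,"linear": [0,0,0],"delta_rot": [0,0,0]}
    - {"gripper": 0.5,"linear": [0,0,0],"delta_rot": [0,0,0]}
    - {"gripper": 0.5,"linear": [0,0,0],"delta_rot": [0,0,0]}
    - {"gripper": 0.5,"linear": [0,0,0],"delta_rot": [0,0,0]}
    - {"gripper": 0.5,"linear": [0,0,0],"delta_rot": [0,0,0]}
    - {"gripper": 0.5,"linear": [0,0,0],"delta_rot": [0,0,0]}
    - {"gripper": 0.5,"linear": [0,0,0],"delta_rot": [0,0,0]}
    - {"gripper": 0.5,"linear": [0,0,0],"delta_rot": [0,0,0]}
  newtons: 45

```text
clock: 4.0
position: [0.4443, -0.0049, 0.0147]
ee_rot: [0.001, 0.713, 0.701, 0.001]
contact_force: [-1.5, -2.1, 6.2]
width: 0.0489
gripper_force: 48.2
```

>>> send_rows:
  increments:
    - {"gripper": 0.5,"linear": [0,0,0.01],"delta_rot": [0,0,0]}
    - {"gripper": 0.5,"linear": [0,0,0.035],"delta_rot": [0,0,0]}
    - {"gripper": 0.5,"linear": [0,0,0.07],"delta_rot": [0,0,0]}
    - {"gripper": 0.5,"linear": [0,0,0.11],"delta_rot": [0,0,0]}
    - {"gripper": 0.5,"linear": [0,-0.02,0.15],"delta_rot": [0,0,0]}
    - {"gripper": 0.5,"linear": [0.01,-0.05,0.17],"delta_rot": [0.004,-0.044,0.028]}
    - {"gripper": 0.5,"linear": [0.02,-0.085,0.18],"delta_rot": [0.008,-0.087,0.056]}
    - {"gripper": 0.5,"linear": [0.03,-0.12,0.18],"delta_rot": [0.016,-0.174,0.111]}

```text
clock: 4.8
position: [0.4757, -0.1258, 0.1966]
ee_rot: [0.059, 0.669, 0.738, 0.069]
contact_force: [0.8, 0.4, -2.1]
width: 0.0491
gripper_force: 47.6
```

>>> send_rows:
  increments:
    - {"gripper": 0.5,"linear": [0.008,-0.03,0],"delta_rot": [0.004,-0.045,0.028]}
    - {"gripper": 0.5,"linear": [0.016,-0.065,-0.005],"delta_rot": [0.008,-0.09,0.056]}
    - {"gripper": 0.5,"linear": [0.026,-0.1,-0.01],"delta_rot": [0.012,-0.13,0.085]}
    - {"gripper": 0.5,"linear": [0.036,-0.135,-0.02],"delta_rot": [0.017,-0.174,0.112]}
    - {"gripper": 0.5,"linear": [0.048,-0.165,-0.04],"delta_rot": [0.017,-0.174,0.112]}
    - {"gripper": 0.5,"linear": [0.048,-0.165,-0.065],"delta_rot": [0.017,-0.174,0.112]}
    - {"gripper": 0.5,"linear": [0.048,-0.165,-0.065],"delta_rot": [0.017,-0.174,0.112]}
    - {"gripper": 0.5,"linear": [0.048,-0.165,-0.065],"delta_rot": [0.017,-0.174,0.112]}

```text
clock: 5.6
position: [0.5205, -0.2884, 0.1282]
ee_rot: [0.108, 0.621, 0.765, 0.135]
contact_force: [-0.9, -0.2, -2.1]
width: 0.0495
gripper_force: 47.6
```

```bash
python3 - <<'E'
from h import *
np.set_printoptions(precision=4,suppress=True)
s=get_state();q=s["ee_rot"];M=R.from_quat([q[1],q[2],q[3],q[0]]).as_matrix();print(s["position"],M,s["contact_force"])
D=R.from_euler('ZY',[.207,-np.radians(20)]).as_matrix();print(D)
C=np.array([.5493,-.2843,.07]);print("tgt",C+D@[-.008,0,.013])
c=shot("side");b=cv2.resize(c[0][100:240,260:440],None,fx=4,fy=4,interpolation=cv2.INTER_CUBIC);cv2.imwrite("pics/s2.png",b)
E
```

```text
[ 0.5205 -0.2884  0.1282] [[-0.2063  0.92    0.3332]
 [ 0.9785  0.1932  0.0724]
 [ 0.0023  0.341  -0.9401]] [-0.9053 -0.1603 -2.059 ]
[[ 0.9196 -0.2055 -0.3347]
 [ 0.1931  0.9787 -0.0703]
 [ 0.342   0.      0.9397]]
tgt [ 0.5376 -0.2868  0.0795]
```

View pics/s2.png

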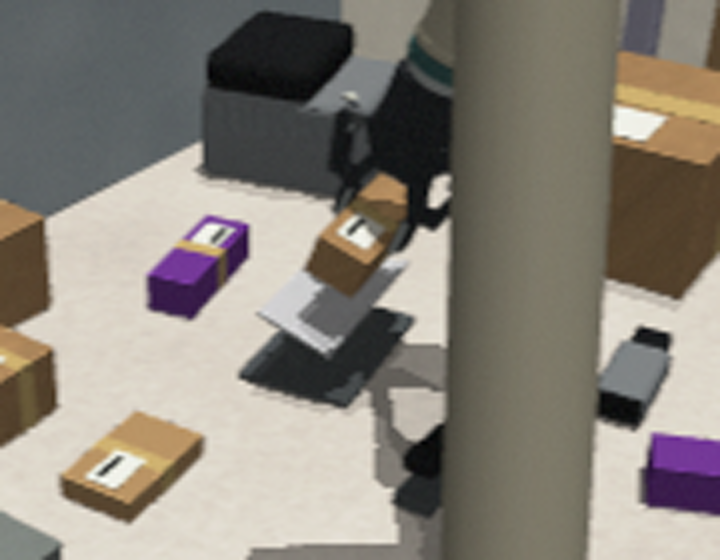

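The carton is held level with the plate, at about (360,240) above the rest at (335,310). I'll lower it along the plate normal.

>>> send_rows:
  increments:
    - {"gripper": 0.5,"linear": [0.005,0.001,-0.015],"delta_rot": [0,0,0]}
    - {"gripper": 0.5,"linear": [0.01,0.002,-0.03],"delta_rot": [0,0,0]}
    - {"gripper": 0.5,"linear": [0.0135,0.0025,-0.039],"delta_rot": [0,0,0]}
    - {"gripper": 0.5,"linear": [0.0145,0.003,-0.042],"delta_rot": [0,0,0]}
    - {"gripper": 0.5,"linear": [0.015,0.003,-0.044],"delta_rot": [0,0,0]}
    - {"gripper": 0.5,"linear": [0.015,0.003,-0.044],"delta_rot": [0,0,0]}

```text
clock: 6.25
position: [0.5365, -0.2865, 0.0849]
ee_rot: [0.11, 0.62, 0.765, 0.135]
contact_force: [-0.8, 0.5, -2.8]
width: 0.0491
gripper_force: 47.6
```

>>> send_rows:
  increments:
    - {"gripper": 0.5,"linear": [0.0005,0,-0.0015],"delta_rot": [0,0,0]}
    - {"gripper": 0.5,"linear": [0.001,0,-0.003],"delta_rot": [0,0,0]}
    - {"gripper": 0.5,"linear": [0.001,0,-0.003],"delta_rot": [0,0,0]}

```text
clock: 6.55
position: [0.5373, -0.2867, 0.0815]
ee_rot: [0.11, 0.621, 0.765, 0.135]
contact_force: [0.5, -1.0, -2.5]
width: 0.0493
gripper_force: 47.7
```

>>> send_rows:
  increments:
    - {"gripper": 0.5,"linear": [0.0004,0,-0.001],"delta_rot": [0,0,0]}
    - {"gripper": 0.5,"linear": [0.0004,0,-0.001],"delta_rot": [0,0,0]}
    - {"gripper": 0.5,"linear": [0.0007,0,-0.002],"delta_rot": [0,0,0]}
    - {"gripper": 0.5,"linear": [0.0007,0,-0.002],"delta_rot": [0,0,0]}

```text
clock: 6.95
position: [0.5374, -0.2867, 0.0813]
ee_rot: [0.11, 0.62, 0.765, 0.135]
contact_force: [-9.3, 1.3, 11.4]
width: 0.0491
gripper_force: 49.6
```

>>> send_rows:
  increments:
    - {"gripper": 0.5,"linear": [0.0004,0,-0.001],"delta_rot": [0,0,0]}
    - {"gripper": 0.5,"linear": [0.0004,0,-0.001],"delta_rot": [0,0,0]}

```text
clock: 7.15
position: [0.5374, -0.2867, 0.0812]
ee_rot: [0.11, 0.62, 0.765, 0.135]
contact_force: [-14.2, 0.7, 19.3]
width: 0.049
gripper_force: 50.7
```

>>> send_rows:
  increments:
    - {"gripper": 0.5,"linear": [-0.0007,0,0.002],"delta_rot": [0,0,0]}
    - {"gripper": 0.5,"linear": [-0.0007,0,0.002],"delta_rot": [0,0,0]}
    - {"gripper": -0.3,"linear": [-0.0007,0,0.002],"delta_rot": [0,0,0]}
    - {"gripper": -0.3,"linear": [-0.0007,0,0.002],"delta_rot": [0,0,0]}
    - {"gripper": -0.4,"linear": [-0.0007,0,0.002],"delta_rot": [0,0,0]}
    - {"gripper": -0.5,"linear": [-0.0007,0,0.002],"delta_rot": [0,0,0]}
    - {"gripper": -0.6,"linear": [-0.0007,0,0.002],"delta_rot": [0,0,0]}
    - {"gripper": -0.6,"linear": [-0.0007,0,0.002],"delta_rot": [0,0,0]}

```text
clock: 7.95
position: [0.5377, -0.2864, 0.0802]
ee_rot: [0.109, 0.621, 0.765, 0.135]
contact_force: [-0.6, -0.9, -0.3]
width: 0.0687
gripper_force: 0.0
```

```bash
python3 - <<'E'
from h import *
c=shot("side");b=cv2.resize(c[0][120:220,290:400],None,fx=3.5,fy=3.5,interpolation=cv2.INTER_CUBIC)
d=shot("scene");e=cv2.resize(d[0][180:280,160:275],None,fx=3.4,fy=3.5,interpolation=cv2.INTER_CUBIC)
cv2.imwrite("pics/s3.png",np.hstack([b,e]))
E
```

```text
(no output)
```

View pics/s3.png

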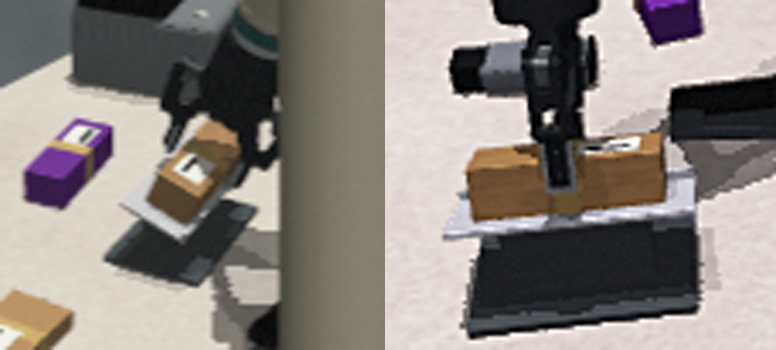

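The carton lies flat on the plate with its label up and the fingers clear (left panel (195,170), right panel (565,180)). I'll retract along the plate normal and move to the chest.

>>> send_rows:
  increments:
    - {"gripper": -0.7,"linear": [-0.005,-0.001,0.014],"delta_rot": [0,0,0]}
    - {"gripper": -0.8,"linear": [-0.012,-0.0025,0.034],"delta_rot": [0,0,0]}
    - {"gripper": -1,"linear": [-0.022,-0.005,0.062],"delta_rot": [0,0,0]}
    - {"gripper": -1,"linear": [-0.033,-0.007,0.094],"delta_rot": [0,0,0]}
    - {"gripper": -1,"linear": [-0.043,0.01,0.13],"delta_rot": [0,0.0,0]}
    - {"gripper": -1,"linear": [-0.053,0.045,0.16],"delta_rot": [-0.005,0.05,-0.032]}
    - {"gripper": -1,"linear": [-0.063,0.085,0.18],"delta_rot": [-0.01,0.1,-0.064]}
    - {"gripper": -1,"linear": [-0.073,0.125,0.2],"delta_rot": [-0.015,0.156,-0.1]}

```text
clock: 8.85
position: [0.4637, -0.1607, 0.2819]
ee_rot: [0.061, 0.667, 0.739, 0.074]
contact_force: [0.9, 0.5, -0.1]
width: 0.0853
gripper_force: 0.0
```

>>> send_rows:
  increments:
    - {"gripper": -1,"linear": [-0.005,0.04,0.01],"delta_rot": [-0.005,0.05,-0.031]}
    - {"gripper": -1,"linear": [-0.01,0.085,0.02],"delta_rot": [-0.01,0.1,-0.062]}
    - {"gripper": -1,"linear": [-0.02,0.13,0.03],"delta_rot": [-0.015,0.15,-0.093]}
    - {"gripper": -1,"linear": [-0.03,0.175,0.04],"delta_rot": [-0.018,0.192,-0.123]}
    - {"gripper": -1,"linear": [-0.04,0.22,0.05],"delta_rot": [-0.018,0.192,-0.123]}
    - {"gripper": -1,"linear": [-0.05,0.265,0.05],"delta_rot": [-0.018,0.192,-0.123]}
    - {"gripper": -1,"linear": [-0.06,0.31,0.05],"delta_rot": [-0.018,0.192,-0.123]}
    - {"gripper": -1,"linear": [-0.07,0.35,0.05],"delta_rot": [-0.018,0.192,-0.123]}

```text
clock: 9.65
position: [0.3937, 0.1906, 0.3306]
ee_rot: [0.0, 0.713, 0.701, 0.001]
contact_force: [0.4, 0.1, 0.4]
width: 0.0855
gripper_force: 0.0
```

>>> send_rows:
  increments:
    - {"gripper": -1,"linear": [0,0.04,0],"delta_rot": [0,0,0]}
    - {"gripper": -1,"linear": [0,0.08,0],"delta_rot": [0,0,0]}
    - {"gripper": -1,"linear": [0,0.1,0],"delta_rot": [0,0,0]}
    - {"gripper": -1,"linear": [0,0.1,0],"delta_rot": [0,0,0]}
    - {"gripper": -1,"linear": [0,0.1,0],"delta_rot": [0,0,0]}
    - {"gripper": -1,"linear": [0,0.1,0],"delta_rot": [0,0,0]}

```text
clock: 10.25
position: [0.3945, 0.2875, 0.3303]
ee_rot: [0.0, 0.714, 0.7, -0.0]
contact_force: [-1.0, 0.1, -0.1]
width: 0.0854
gripper_force: 0.0
```

```bash
python3 - <<'E'
from h import *
import pickle
np.set_printoptions(precision=4,suppress=True)
c=shot("wrist","w3.png"); pickle.dump(c,open("w3.pkl","wb")); print(c[3],c[2],get_state()["position"])
E
```

```text
[0.3956 0.3578 0.4739] [[ 0.9998 -0.0175 -0.0054]
 [-0.0183 -0.9587 -0.2839]
 [-0.0002  0.284  -0.9588]] [0.3946 0.2874 0.3304]
```

View pics/w3.png

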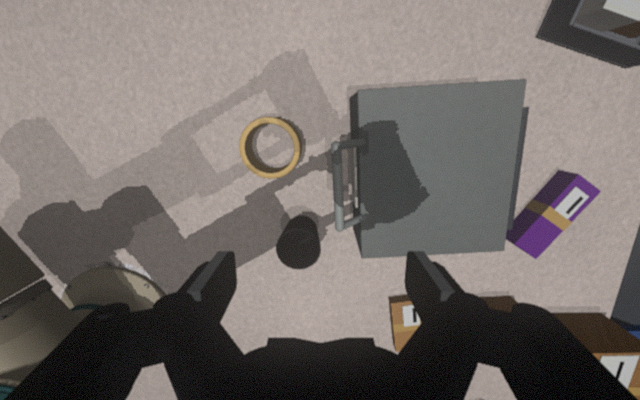

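The wrist view shows the bar from about (337,143) to (340,228), and lid corners at (357,91), (525,80), (504,250) and (362,257). The pot at (298,240) and the tape at (270,147) are both lower than the bar.

```bash
python3 - <<'E'
from h import *
import pickle
np.set_printoptions(precision=4,suppress=True)
c=pickle.load(open("w3.pkl","rb")); C=pickle.load(open("c.pkl","rb"))
e=[onz(c,337,143,.136),onz(c,340,228,.136)]
k=[onz(c,*p,.106) for p in((357,91),(525,80),(504,250),(362,257))]
print("bar",e,np.linalg.norm(e[0]-e[1]));print("lid",np.array(k),np.mean(k,0))
f=lambda v:np.arctan2(-v[0],v[1])
print("yaws",f(e[0]-e[1]),f(k[0]-k[3]),f(k[1]-k[2]),[np.linalg.norm(k[i]-k[i-1]) for i in range(4)])
x=(k[1]+k[2]-k[0]-k[3]);print("yawx",np.arctan2(x[1],x[0]))
print("side bar",onz(C["side"],231,269.3,.137),onz(C["side"],269,243.3,.137))
E
```

```text
bar [array([0.4143, 0.3296, 0.136 ]), array([0.4179, 0.2243, 0.136 ])] 0.10536096665777636
lid [[0.44   0.3879 0.106 ]
 [0.639  0.3965 0.106 ]
 [0.6503 0.1752 0.106 ]
 [0.4511 0.168  0.106 ]] [0.5451 0.2819 0.106 ]
yaws 0.034159673091040135 0.05016675980379919 0.05067250997194671 [np.float64(0.22022636193213616), np.float64(0.199184751225343), np.float64(0.22155159618283246), np.float64(0.19931069163899942)]
yawx 0.03967950436517919
side bar [0.4146 0.3454 0.137 ] [0.4114 0.227  0.137 ]
```

>>> send_rows:
  increments:
    - {"gripper": 0,"linear": [0.021,-0.012,-0.04],"delta_rot": [0,0,0.063]}
    - {"gripper": 0,"linear": [0.021,-0.012,-0.08],"delta_rot": [0,0,0.063]}
    - {"gripper": 0,"linear": [0.021,-0.012,-0.12],"delta_rot": [0,0,0.063]}
    - {"gripper": 0,"linear": [0.021,-0.012,-0.155],"delta_rot": [0,0,0.063]}
    - {"gripper": 0,"linear": [0.021,-0.012,-0.18],"delta_rot": [0,0,0.063]}
    - {"gripper": 0,"linear": [0.021,-0.012,-0.2],"delta_rot": [0,0,0.063]}
    - {"gripper": 0,"linear": [0.021,-0.012,-0.211],"delta_rot": [0,0,0.063]}
    - {"gripper": 0,"linear": [0.021,-0.012,-0.211],"delta_rot": [0,0,0.063]}

```text
clock: 11.1
position: [0.415, 0.2753, 0.1183]
ee_rot: [-0.0, 0.692, 0.722, -0.001]
contact_force: [-0.3, -0.8, -1.3]
width: 0.0429
gripper_force: 0.0
```

>>> send_rows:
  increments:
    - {"gripper": 1,"linear": [0,0,0],"delta_rot": [0,0,0]}
    - {"gripper": 1,"linear": [0,0,0],"delta_rot": [0,0,0]}
    - {"gripper": 1,"linear": [0,0,0],"delta_rot": [0,0,0]}
    - {"gripper": 1,"linear": [0,0,0],"delta_rot": [0,0,0]}
    - {"gripper": 1,"linear": [0,0,0],"delta_rot": [0,0,0]}
    - {"gripper": 1,"linear": [0,0,0],"delta_rot": [0,0,0]}
    - {"gripper": 1,"linear": [0,0,0],"delta_rot": [0,0,0]}
  newtons: 45

```text
clock: 11.8
position: [0.4152, 0.2767, 0.1201]
ee_rot: [-0.0, 0.691, 0.723, 0.0]
contact_force: [-3.6, -0.6, 6.4]
width: 0.0106
gripper_force: 44.2
```

>>> send_rows:
  increments:
    - {"gripper": 1,"linear": [0.002,0,0.0112],"delta_rot": [0,0,0]}
    - {"gripper": 1,"linear": [0.0046,0.0002,0.0224],"delta_rot": [0,0,0]}
    - {"gripper": 1,"linear": [0.0078,0.0004,0.0334],"delta_rot": [0,0,0]}
    - {"gripper": 1,"linear": [0.0114,0.0005,0.0442],"delta_rot": [0,0,0]}
    - {"gripper": 1,"linear": [0.0157,0.0007,0.0549],"delta_rot": [0,0,0]}
    - {"gripper": 1,"linear": [0.0204,0.0009,0.0652],"delta_rot": [0,0,0]}
    - {"gripper": 1,"linear": [0.0256,0.0012,0.0754],"delta_rot": [0,0,0]}
    - {"gripper": 1,"linear": [0.0313,0.0014,0.0853],"delta_rot": [0,0,0]}

```text
clock: 12.6
position: [0.4447, 0.2778, 0.2053]
ee_rot: [-0.002, 0.691, 0.723, -0.002]
contact_force: [-7.2, 2.3, -2.5]
width: 0.0104
gripper_force: 43.7
```

>>> send_rows:
  increments:
    - {"gripper": 1,"linear": [0.0062,0.0003,0.0096],"delta_rot": [0,0,0]}
    - {"gripper": 1,"linear": [0.0128,0.0006,0.0189],"delta_rot": [0,0,0]}
    - {"gripper": 1,"linear": [0.0199,0.0009,0.0278],"delta_rot": [0,0,0]}
    - {"gripper": 1,"linear": [0.0275,0.0012,0.0364],"delta_rot": [0,0,0]}
    - {"gripper": 1,"linear": [0.0354,0.0016,0.0446],"delta_rot": [0,0,0]}
    - {"gripper": 1,"linear": [0.0437,0.002,0.0524],"delta_rot": [0,0,0]}
    - {"gripper": 1,"linear": [0.0524,0.0024,0.0598],"delta_rot": [0,0,0]}
    - {"gripper": 1,"linear": [0.0615,0.0028,0.0668],"delta_rot": [0,0,0]}

```text
clock: 13.4
position: [0.5037, 0.2803, 0.274]
ee_rot: [-0.003, 0.691, 0.723, -0.003]
contact_force: [-15.1, 0.4, 8.6]
width: 0.0101
gripper_force: 43.8
```

>>> send_rows:
  increments:
    - {"gripper": 1,"linear": [0,0,0],"delta_rot": [0,0,0]}
    - {"gripper": 1,"linear": [0,0,0],"delta_rot": [0,0,0]}
    - {"gripper": 1,"linear": [0,0,0],"delta_rot": [0,0,0]}
    - {"gripper": 1,"linear": [0,0,0],"delta_rot": [0,0,0]}
    - {"gripper": 1,"linear": [0,0,0],"delta_rot": [0,0,0]}

```text
clock: 13.9
position: [0.5053, 0.2804, 0.2747]
ee_rot: [-0.001, 0.691, 0.723, -0.001]
contact_force: [-13.0, -0.1, 9.2]
width: 0.0102
gripper_force: 44.8
```

```bash
python3 - <<'E'
from h import *
s=get_state();print(s["position"],s["contact_force"],s["moment"],s["width"],s["gripper_force"])
c=shot("side");b=cv2.resize(c[0][120:320,140:410],None,fx=1.5,fy=2.25,interpolation=cv2.INTER_CUBIC)
b=cv2.resize(c[0][120:320,140:410],(405,300),interpolation=cv2.INTER_CUBIC)
d=shot("scene");e=cv2.resize(d[0][140:300,160:500],(395*1,186),interpolation=cv2.INTER_CUBIC)
e=cv2.copyMakeBorder(e,0,114,0,0,cv2.BORDER_CONSTANT)
cv2.imwrite("pics/s4.png",cv2.resize(np.vstack([cv2.resize(d[0][140:300,160:500],(640,301)),cv2.resize(c[0][120:245,150:416],(640,299))]),None,fx=1,fy=1))
E
```

```text
[0.50532223 0.28044339 0.27467766] [-13.00496219  -0.07538813   9.19881108] [ 1.85374809e-03  1.91973657e+00 -2.45358183e-02] 0.010167337058745372 44.81436252593994
```

View pics/s4.png

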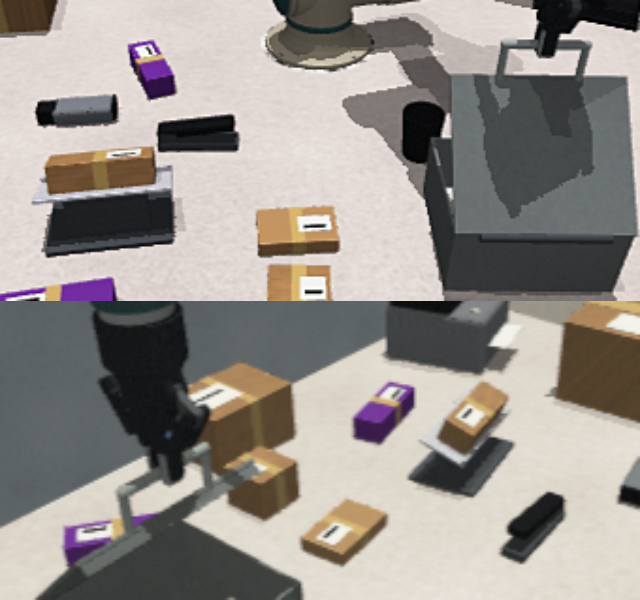

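The top panel shows the lid held open by the bar (503–587, 42) and the carton still lying on the rest. The lower panel shows the bar pinched at (165,470). I'll check the angle by triangulation.

```bash
python3 - <<'E'
from h import *
import pickle
C=pickle.load(open("c.pkl","rb"));s=C["scene"];d=C["side"]
for a,b in(((427.2,162.3),(236,183.5)),((471.8,162.3),(202,199))):
    P=tri(s,a,d,b); r=(P-[.645,.2864,.1]); x=r[:2]@[.999,.045]
    print(P,"angle",np.degrees(np.arctan2(r[2],-x)-np.arctan2(.036,.23)),np.hypot(x,r[2]),proj(s,P)-a)
E
```

```text
[0.49795037 0.23498393 0.28394143] angle 42.054613705588466 0.23685429103063696 [0.47552139 0.2603585 ]
[0.49861969 0.33354593 0.28960105] angle 43.86632726692081 0.23815316574264772 [-0.78972519 -0.26624753]
```

>>> send_rows:
  increments:
    - {"gripper": 1,"linear": [0.0012,0,0.0018],"delta_rot": [0,0,0]}
    - {"gripper": 1,"linear": [0.0024,0,0.0036],"delta_rot": [0,0,0]}
    - {"gripper": 1,"linear": [0.0024,0,0.0036],"delta_rot": [0,0,0]}
    - {"gripper": 1,"linear": [0.0024,0,0.0036],"delta_rot": [0,0,0]}
    - {"gripper": 1,"linear": [0.0024,0,0.0036],"delta_rot": [0,0,0]}

```text
clock: 14.5
position: [0.5088, 0.2806, 0.2773]
ee_rot: [-0.001, 0.691, 0.723, -0.001]
contact_force: [-8.7, 0.9, 4.6]
width: 0.01
gripper_force: 44.3
```

```bash
python3 -c "
from rig import sign_off
print(sign_off())"
```

```text
the job is handed in; nothing more can be done
None
```

The slim carton lies flat on the rest, label up and let go; the lid is held open by its bar at about 45° (measured 42–45° before a last nudge of about 1° further open, not re-measured), and I handed the job in at about 14.5 s.

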